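Lay out a stripped phone's parts in order beside it

ROBOT

A 7-joint arm with a two-finger parallel gripper is mounted at the origin on the work surface. World frame = base frame: x ahead of the robot, y to its left, z up, the work surface at z = 0. Lengths are in m, angles in rad, forces in N, time in s.
With the tool pointing down it reaches from about 0.35 to 0.9 m from the base axis. Payload 19.9 kg.
Tool frame: the origin (TCP) lies on the centre line of the jaws, within the pads' length; the fingertips stand 22 mm ahead of it and the grasp point (between the pads) lies 3 mm ahead of it (bot.tcp_to_tips is the distance from the TCP to the fingertips, in m); z points along the fingers, y is the line along which they close (so a half turn about z gives the same grasp; the last joint's range is limited). The gripper opens to 85 mm and grips with 20 to 120 N. Pads are 22 mm wide; open, the fingers measure 114 mm over their backs; the gripper's body (76 mm by 85 mm) begins 54 mm behind the grasp point. The pads swing forward as they close: fully open they stand 13 mm farther back than shut.
Start: joints at [1.246, 0.417, -0.01, 1.614, 0.005, 1.111, -0.053], TCP at [0.175, -0.6, 0.253] pointing down, gripper open.
Joint ranges: [-2.81, 2.81], [-0.39, 2.02], [-1.27, 1.25], [0.06, 2.57], [-1.19, 4.33], [0.19, 2], [-2.82, 2.82]. Speed limits (rad/s): [1.89, 1.89, 2.39, 2.39, 3.01, 3.01, 3.01].

INTERFACE

Orientations are given as a 3x3 rotation matrix whose columns are the frame's x, y, z axes.
In Python, from workcell import bot gives the robot as it stands.
- The arm moves only by the tool step_arm, never from a script. Its argument "series" is a list of rows, each an object with "offset": the shift along the world's x, y, z in m, a list of three; "dr": the turn, a rotation vector about the world's x, y, z in rad, a list of three; "claw": the opening, from 0 (shut) to 1 (fully open). In form: [{"offset": [x, y, z], "dr": [rx, ry, rz], "claw": claw}, ...]. A call has 1 to 12 rows; each row is the pose to reach, as a shift and turn from the pose commanded when the call began; what a row does not reach only later rows make up. A row lasts 1/10 s, in which the tool goes at most 50 mm and 8.59 degrees, less where a joint would pass 70% of its speed; a pose out of reach is approached as far as the arm can. A call with a gripper value outside its range is refused whole. The fingers move at their own pace and stop on an object; "force" is the grip in N (left out, the last holds). Time passes only in rows, so rows that repeat a pose let the fingers close. It gives the time, the measured TCP pose, the force, the opening and the grip force at its end, in the units of the state.
- bot.read_state(): the state, without advancing time (a new reading comes with each control period).
- bot.camera(name): name is "scene" or "side" or "wrist"; returns (picture, depth): 420x560x3 uint8, blue, green, red; 420x560 float32, m along the optical axis (not along the pixel's ray), 0 where there is no reading.
- bot.camera_model(name): a dict with "mtx" (3x3 intrinsics, pixels), "xyz" and "orientation" of the camera in the world. Camera axes: x right, y down, z forward; pixel columns grow to the right and rows downward; lengths in m; the calibration is good to about 2 mm. A picture is of the moment at which its call begins: read the wrist's pose just before it. camera_model takes no time and is no camera call; for the wrist camera it gives the pose at the moment of the call.
- bot.close_job(): hands the job in; it is judged then, once.
The state is a dict: "time_s": time; "joint_pos": joint angles; "qd": joint speeds; "effort": joint torques, N m; "eef_pos": TCP position; "ee_rot": TCP orientation; "wrist_force": force on the tool from outside, world axes, zero at the start; "torque": the same for the moment, N m; "grip_width": finger opening in m; "grasp_force": force on a finger pad.
Only numpy, scipy, OpenCV 4.12 (cv2) and the standard library are available. Lean on these libraries where they do the work, as an engineer would, in place of code of your own. Each camera call takes 0.05 s, during which the arm holds its last target. There are 200 camera calls.

TASK

The phone in the holder has been stripped: lay its mainboard, battery and speaker module flat on the mat in a row along the side of the holder away from the clamp knob, each straight across from its own empty bay (mainboard at the camera end, speaker at the charge-port end, battery between them), square with the phone and with about 3 cm of free mat between them and the holder. Set the steel shield plate flat on top of the mainboard, centred and square with it. Set the parts down without dropping them and leave the other things on the mat where they lie.

Things in the scene. Friction and masses are not known exactly. Their poses are not given: they have to be found in the camera images.
- phone: Fixed holder with open phone, any heading, on the 3 mm grey mat (top z = 0.003). Origin: holder's underside centre. +x: camera end (3 round lenses); -x: port end; -y: round clamp knob (ends 86 mm out); +y: side away from it, flat flank at y = 50 mm. Phone 170 x 82 mm, rim 26 mm above the mat; 3 empty bays in line, centres: mainboard x = +56 (beside lenses), battery x = -5, speaker x = -60 mm.
- mainboard: Loose mainboard module, a green circuit block with a bright shield can, dark chips and brass screw eyes: 36 (x) x 50 (y) x 10 (z) mm, about 45 g. Origin: centre of its underside, z up through its top face. In the phone its 36 mm side runs along the phone and its 50 mm side across it; either way round will do. Its bay has a copper pad on the floor.
- battery: Loose battery, the biggest part, a dark flat hard-cased pack with a plain silver label: 56 (x) x 46 (y) x 10 (z) mm, about 75 g. Origin: centre of its underside, z up through its top face. In the phone its 56 mm side runs along the phone; either way round will do.
- speaker: Loose speaker and charge-port module, a slim grey plastic bar with a barred black grille: 20 (x) x 46 (y) x 10 (z) mm, about 28 g. Origin: centre of its underside, z up through its top face. In the phone its 46 mm side runs across the phone; either way round will do.
- shield: Loose shield plate, a thin-looking pressed bright-steel cover with a grid of small holes: 26 (x) x 40 (y) x 6 (z) mm, flat underneath, about 22 g. Origin: centre of its underside, z up through its top face. On the mainboard its 40 mm side lies along the mainboard's 50 mm side; either way round will do.
- screw_tray: Bystander: clear two-compartment screw tray, 50 (x) x 80 (y) x 16 mm, loose, at the far left of the mat. Origin: centre of its underside, z up through its top face. 
- watch: Bystander: opened watch body, 44 x 38 x 10 mm, loose, at the far right of the mat. Origin: centre of its underside, z up through its top face. 
- tweezers: Bystander: thin steel tweezers, 120 (x) x 12 x 7 mm, loose, lying among the parts on the right. Origin: centre of its underside, z up through its top face. 
- spudger: Bystander: black plastic prying stick, 125 (x) x 13 x 6 mm, loose, lying among the parts on the left. Origin: centre of its underside, z up through its top face. 
- driver: Bystander: thin precision screwdriver, 142 (x) x 10 x 10 mm, loose, lying along the near edge of the mat, left of the middle. Origin: centre of its underside, z up through its top face. 
Not all that is in view belongs to the job. Leave any blue or orange look-alike of the shield alone.

How it is judged:
At the end, for the whole second after the job is handed in: Mainboard, battery and speaker flat on the mat on the side away from the knob: each within 10 mm of its bay along the phone, centre 104 +-12 mm from the phone's centre line, square within 0.2 rad; shield plate flat on the mainboard, centred within 8 mm, square within 0.2 rad; all at rest (x of mainboard in the frame of phone between 0.046 and 0.066 m and y of mainboard in the frame of phone between 0.092 and 0.116 m and z of mainboard in the frame of phone between -0.003 and 0.003 m and angle between the x axis of each of mainboard, battery, speaker and the x axis of phone, either way round below 0.2 rad and x of battery in the frame of phone between -0.015 and 0.005 m and y of battery in the frame of phone between 0.092 and 0.116 m and z of battery in the frame of phone between -0.003 and 0.003 m and x of speaker in the frame of phone between -0.07 and -0.05 m and y of speaker in the frame of phone between 0.092 and 0.116 m and z of speaker in the frame of phone between -0.003 and 0.003 m and horizontal distance between shield and mainboard below 0.008 m and angle between the x axis of shield and the x axis of mainboard, either way round below 0.2 rad and z of shield in the frame of mainboard between 0.0075 and 0.0125 m and angle between each of mainboard, battery, speaker, shield's own z axis and vertical below 0.1 rad and linear speed of each of mainboard, battery, speaker, shield below 0.02 m/s); the robot touches nothing.
It fails at once if a bystander (screw tray, watch, tweezers, prying stick or screwdriver) is pushed more than 20 mm from where it lay (distance of any of screw_tray, watch, tweezers, spudger, driver from where it was at the start of the episode above 0.02 m).
It fails at once if a part is dropped: it falls free of the fingers by more than about 2 cm ((height (world z) of mainboard above 0.018 m and linear speed of mainboard above 0.45 m/s and contact force between the fingers and mainboard below 0.02 N) or (height (world z) of battery above 0.018 m and linear speed of battery above 0.45 m/s and contact force between the fingers and battery below 0.02 N) or (height (world z) of speaker above 0.018 m and linear speed of speaker above 0.45 m/s and contact force between the fingers and speaker below 0.02 N) or (height (world z) of shield above 0.028 m and linear speed of shield above 0.45 m/s and contact force between the fingers and shield below 0.02 N)).
It also fails if it takes over 93 s, if anything falls off the work surface, if the arm or the gripper's body presses on something with over 40 N, if the wrist force passes 120 N, or if a joint passes its speed limit or range.

## Working session

There is one attempt and no reset: what is moved stays moved. The work goes in short steps, Python scripts to look and compute and a tool call to move; the robot and the scene stay as the last step left them, time stands still between calls to the robot, and variables do not carry over. Pictures are saved under pics/ and viewed, at most 14 in all, crops included, and the job is handed in when it is done.

Besides the shell and the picture viewer there is one more tool, called as name(argument=value, ...), one argument or row to a line, values as JSON. step_arm: Moves the arm, as the interface text tells. Its arguments: {"type":"object","properties":{"series":{"type":"array","items":{"type":"object","properties":{"offset":{"type":"array","items":{"type":"number"}},"dr":{"type":"array","items":{"type":"number"}},"claw":{"type":"number"}}}},"force":{"type":"number"}},"required":["series"]}

```bash
ls; mkdir -p pics; python3 - <<'E'
from workcell import bot
import cv2,numpy as np
s=bot.read_state();print(s['time_s'],s['eef_pos'],s['ee_rot'],bot.tcp_to_tips)
for n in ['scene','side','wrist']:
    m=bot.camera_model(n);p,d=bot.camera(n)
    print(n,np.round(m['mtx'],1).tolist(),np.round(m['xyz'],3),np.round(m['orientation'],3).tolist())
    cv2.imwrite(f'pics/{n}0.png',p);np.savez(f'pics/{n}0.npz',p=p,d=d,**m)
E
```

```text
pics
0.0 [ 0.17490675 -0.59966992  0.25262491] [[ 9.59992801e-01  2.80024348e-01 -4.32839792e-04]
 [ 2.80024674e-01 -9.59992008e-01  1.23591750e-03]
 [-6.94357482e-05 -1.30767773e-03 -9.99999143e-01]] 0.022
scene [[435.3, 0.0, 270.7], [0.0, 435.3, 206.2], [0.0, 0.0, 1.0]] [1.195 0.363 0.804] [[-0.5, 0.616, -0.609], [0.866, 0.341, -0.366], [-0.018, -0.71, -0.704]]
side [[402.4, 0.0, 285.0], [0.0, 402.4, 205.1], [0.0, 0.0, 1.0]] [ 0.381 -0.533  0.707] [[0.953, -0.227, 0.201], [-0.303, -0.741, 0.599], [0.013, -0.632, -0.775]]
wrist [[289.7, 0.0, 278.8], [0.0, 289.7, 211.4], [0.0, 0.0, 1.0]] [ 0.239 -0.582  0.372] [[0.28, -0.926, -0.255], [-0.96, -0.27, -0.074], [-0.001, 0.265, -0.964]]
```

View pics/scene0.png

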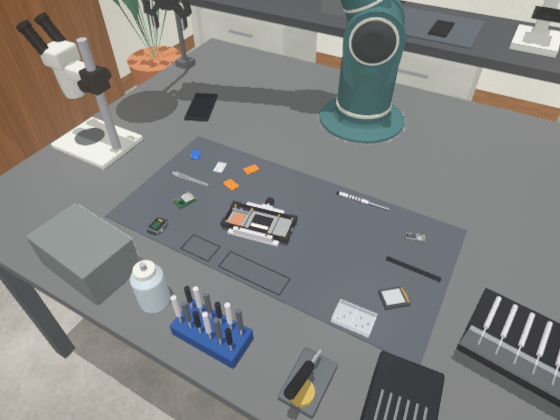

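View pics/side0.png

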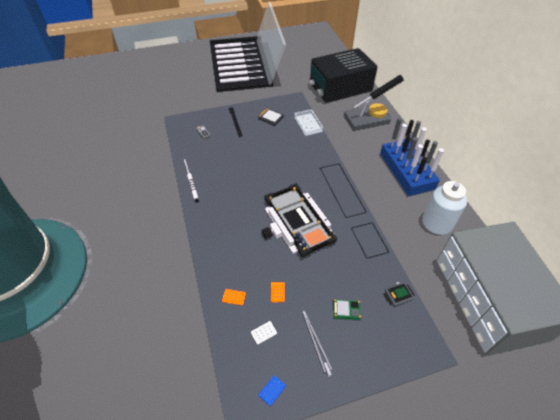

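Phone holder is mid-mat (side 300,220), lenses toward the lower end, knob at (268,232). Mainboard is at (347,309), battery (270,117), speaker (203,132) and shield (263,332). The watch is at (400,293), and there are blue and orange decoys. Next I convert depth into height blobs.

```bash
cat > h.py <<'E'
import cv2,numpy as np
def cloud(f):
    K,R,t,d=f['mtx'],np.array(f['orientation']),np.array(f['xyz']),f['d']
    v,u=np.mgrid[:d.shape[0],:d.shape[1]]
    c=np.stack([(u-K[0,2])/K[0,0]*d,(v-K[1,2])/K[1,1]*d,d],-1)
    w=c@R.T+t; w[d<=0]=np.nan
    return w
def ray(f,uv,z):
    K,R,t=f['mtx'],np.array(f['orientation']),np.array(f['xyz'])
    r=np.array([(uv[0]-K[0,2])/K[0,0],(uv[1]-K[1,2])/K[1,1],1.])@R.T
    return t+r*(z-t[2])/r[2]
def rect(pts):
    (c,s,a)=cv2.minAreaRect(np.float32(pts)*1000)
    if s[0]<s[1]: s=(s[1],s[0]);a+=90
    return np.round(c,1),np.round(s,1),round((a+90)%180-90,1)  # angle of long side, deg
E
python3 - <<'E'
from h import *
for n in ['side','scene']:
    f=dict(np.load(f'pics/{n}0.npz'));w=cloud(f)
    print(n,[np.round(ray(f,q,.013),3).tolist() for q in ([(347,309),(270,117),(203,132),(263,332),(300,220),(268,232),(315,237)] if n=='side' else [(185,200),(394,298),(416,238),(220,167),(260,220)])])
    z=w[...,2]; print('mat z',np.nanmedian(z[(w[...,0]>.4)&(w[...,0]<.6)&(abs(w[...,1])<.15)]))
    m=((z>.0065)&(z<.06)&(w[...,0]>.25)&(w[...,0]<.85)&(abs(w[...,1])<.55)).astype(np.uint8)
    k,l,st,_=cv2.connectedComponentsWithStats(m)
    for i in range(1,k):
        if st[i,4]<30: continue
        p=w[l==i]; print(st[i,:5],rect(p[:,:2]),'z90 %.4f'%np.percentile(p[:,2],90),f['p'][l==i].mean(0).astype(int))
E
```

```text
side [[0.595, -0.266, 0.013], [0.615, 0.308, 0.013], [0.431, 0.299, 0.013], [0.436, -0.262, 0.013], [0.579, -0.046, 0.013], [0.504, -0.057, 0.013], [0.594, -0.098, 0.013]]
mat z 0.002180961033634188
[ 214   53   63   37 1096] (array([590.1, 504.4]), array([178.8,  95.4]), -2.2) z90 0.0356 [97 91 93]
[309  67  39  36 629] (array([789.4, 375.8]), array([128.7,  61.3]), -54.2) z90 0.0549 [44 42 38]
[258 109  25  16 244] (array([616.6, 314.9]), array([57.5, 48.2]), -53.2) z90 0.0128 [153 153 156]
[344 109  22  21 289] (array([831.3, 237.3]), array([71.9, 37.8]), 88.3) z90 0.0178 [99 93 91]
[229 111  10  16  33] (array([520.9, 337.5]), array([70.7,  9.3]), -89.0) z90 0.0089 [50 45 44]
[294 110  29  25 254] (array([705.8, 261.2]), array([87.2, 51.8]), -88.3) z90 0.0175 [196 187 182]
[196 126  15  13 104] (array([429.9, 303.8]), array([47.1, 20. ]), -73.3) z90 0.0125 [122 117 117]
[380 144  34  52 515] (array([844.1,  27.2]), array([151.3,  11.6]), -89.9) z90 0.0343 [110  57  30]
[185 163  14  39 135] (array([371.1, 140.4]), array([130.5,   9.8]), -87.3) z90 0.0122 [178 169 173]
[ 261  183 
[... 2250 characters left out ...]
4 132]
[125 251  16  24 167] (array([ 830.8, -216.6]), array([37.7,  9.5]), 4.2) z90 0.0563 [113 113 109]
[386 256  55  25 214] (array([525. , 328.4]), array([124.1,  14.4]), 89.7) z90 0.0105 [65 62 60]
[378 286  33  24 541] (array([620.9, 316.7]), array([58.3, 48.1]), -50.6) z90 0.0148 [155 159 158]
[ 457  288   63   88 2476] (array([596.2, 514.8]), array([180.7,  91.5]), -6.9) z90 0.0319 [96 95 94]
[331 299  46  38 460] (array([705.4, 261.9]), array([80.1, 60.6]), -87.3) z90 0.0196 [204 200 194]
[243 326  10  13  35] (array([846.9,  93.7]), array([21.8,  5.8]), -89.3) z90 0.0367 [148  93  62]
[297 348  41  32 534] (array([833.7, 239.4]), array([70. , 32.8]), -89.8) z90 0.0201 [125 121 117]
```

step_arm(
  series=[
    {"offset": [0.04,0.04,0],"dr": [0,0,0.1],"claw": 0.8},
    {"offset": [0.42,0.4,0],"dr": [0,0,0.91],"claw": 0.8},
    {"offset": [0.42,0.4,0],"dr": [0,0,0.91],"claw": 0.8},
    {"offset": [0.42,0.4,0],"dr": [0,0,0.91],"claw": 0.8},
    {"offset": [0.42,0.4,0],"dr": [0,0,0.91],"claw": 0.8},
    {"offset": [0.42,0.4,0],"dr": [0,0,0.91],"claw": 0.8},
    {"offset": [0.42,0.4,0],"dr": [0,0,0.91],"claw": 0.8},
    {"offset": [0.42,0.4,0],"dr": [0,0,0.91],"claw": 0.8},
    {"offset": [0.42,0.4,0],"dr": [0,0,0.91],"claw": 0.8},
    {"offset": [0.42,0.4,0],"dr": [0,0,0.91],"claw": 0.8},
    {"offset": [0.42,0.4,0],"dr": [0,0,0.91],"claw": 0.8},
    {"offset": [0.42,0.4,0],"dr": [0,0,0.91],"claw": 0.8},
  ],
)

```text
time_s: 1.35
eef_pos: [0.5971, -0.1963, 0.253]
ee_rot: [[0.365, 0.931, 0.0], [0.931, -0.365, 0.001], [0.001, -0.0, -1.0]]
wrist_force: [-0.1, -0.8, 0.6]
grip_width: 0.068
grasp_force: 0.0
```

step_arm(
  series=[
    {"offset": [0.0,0.0,0],"dr": [0,0,0],"claw": 0.7},
    {"offset": [0.0,0.0,0],"dr": [0,0,0],"claw": 0.7},
    {"offset": [0.0,0.0,0],"dr": [0,0,0],"claw": 0.7},
    {"offset": [0.0,0.0,0],"dr": [0,0,0],"claw": 0.7},
  ],
)

```text
time_s: 1.75
eef_pos: [0.5943, -0.2012, 0.2533]
ee_rot: [[0.37, 0.929, -0.0], [0.929, -0.37, -0.0], [-0.001, -0.0, -1.0]]
wrist_force: [-0.0, -0.1, -0.6]
grip_width: 0.0602
grasp_force: 0.0
```

```bash
cat >> h.py <<'E'
def snap(tag,n='wrist'):
    from workcell import bot
    m=bot.camera_model(n);p,d=bot.camera(n)
    f=dict(m,p=p,d=d);cv2.imwrite(f'pics/{tag}.png',p);np.savez(f'pics/{tag}.npz',**f)
    return f
def blobs(f,zlo=.0065,zhi=.06,amin=60):
    w=cloud(f);z=w[...,2]
    m=((z>zlo)&(z<zhi)).astype(np.uint8)
    k,l,st,_=cv2.connectedComponentsWithStats(m)
    for i in range(1,k):
        if st[i,4]<amin: continue
        p=w[l==i]; print(st[i,:5],*rect(p[:,:2]),'z90 %.4f'%np.percentile(p[:,2],90),f['p'][l==i].mean(0).astype(int))
    return w
E
python3 - <<'E'
from h import *
f=snap('w1');w=blobs(f)
z=w[...,2];print('mat',np.nanmedian(z[abs(z)<.006]))
# holder top
m=(z>.02)&(z<.035);p=w[m];print('rim',rect(p[:,:2]))
E
```

```text
[  129     0   154   151 13954] [558.  -47.7] [174.  135.4] -79.7 z90 0.0266 [176 182 185]
[ 452    0   65   72 2158] [ 848.5 -131.9] [66.2 28.3] -88.4 z90 0.0557 [177 167 154]
[ 0 15  8 16 64] [377.5  80.4] [15.1  7.6] 52.3 z90 0.0110 [78 74 75]
[ 450   99  110  191 4670] [ 826.  -288.3] [235.2 107. ] 52.2 z90 0.0538 [170 165 158]
[ 352  181   46   38 1135] [ 702.8 -263.4] [53.5 41.1] 3.1 z90 0.0136 [ 88 103  83]
[185 194  24  30 558] [ 483.4 -190.8] [39.8 26.1] 72.4 z90 0.0091 [  6 127 244]
[121 211  31  21 543] [ 401.2 -176.6] [40.5 25.9] -27.3 z90 0.0092 [  6 125 243]
[279 215  37  26 878] [ 596.  -263.4] [47.9 34.1] -21.7 z90 0.0130 [162 183 157]
[236 236  40  73 295] [ 519.  -304.2] [120.2  12.6] -86.9 z90 0.0098 [219 209 210]
[172 252  27  23 210] [ 435.1 -253.1] [40.1 14.8] 18.2 z90 0.0093 [253 253 253]
[208 312  16  24 195] [ 428.5 -356.6] [32.2 20.6] 35.5 z90 0.0094 [248 136  46]
[111 397  29  23  98] [ 229.3 -446. ] [65.   5.6] 17.7 z90 0.0112 [42 40 40]
mat 0.0015359905259001438
rim (array([ 721.2, -134.5]), array([515.9, 258.2]), -48.5)
```

View pics/w1.png

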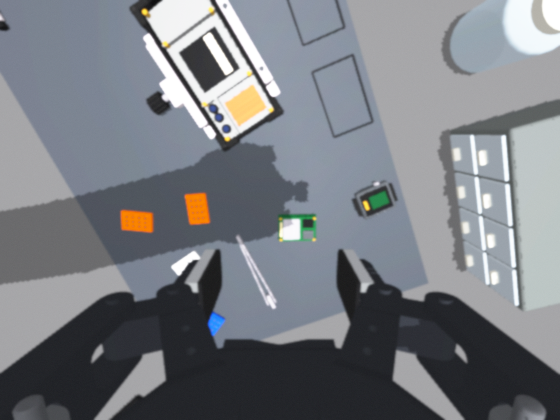

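Clear view: mainboard at (298,228), tweezers left of it (257,270), phone lens end at (220,115), copper bay (245,105). The clouds from all three cameras agree within about 4 mm. Descending onto the mainboard.

step_arm(
  force=30,
  series=[
    {"offset": [0.002,-0.05,-0.02],"dr": [0,0,0],"claw": 0.7},
    {"offset": [0.002,-0.062,-0.06],"dr": [0,0,0],"claw": 0.7},
    {"offset": [0.002,-0.062,-0.1],"dr": [0,0,0],"claw": 0.7},
    {"offset": [0.002,-0.062,-0.15],"dr": [0,0,0],"claw": 0.7},
    {"offset": [0.002,-0.062,-0.18],"dr": [0,0,0],"claw": 0.7},
    {"offset": [0.002,-0.062,-0.195],"dr": [0,0,0],"claw": 0.7},
    {"offset": [0.002,-0.062,-0.195],"dr": [0,0,0],"claw": 0.7},
    {"offset": [0.002,-0.062,-0.195],"dr": [0,0,0],"claw": 0.7},
    {"offset": [0.002,-0.062,-0.195],"dr": [0,0,0],"claw": 0.7},
  ],
)

```text
time_s: 2.7
eef_pos: [0.598, -0.2625, 0.0604]
ee_rot: [[0.368, 0.93, 0.003], [0.93, -0.368, -0.001], [-0.0, 0.003, -1.0]]
wrist_force: [-0.3, 0.3, 0.7]
grip_width: 0.0598
grasp_force: 0.0
```

```bash
python3 - <<'E'
from h import *
f=snap('w2');w=blobs(f,.0065,.016)
E
```

```text
[ 40   0  35  39 285] [ 539.9 -109.2] [16.8  6.2] -81.1 z90 0.0137 [226 223 225]
[ 75   0  44  24 232] [ 559.7 -115. ] [20.6  9.2] -28.1 z90 0.0156 [202 204 204]
[121   0  17   9  81] [ 576.2 -117.8] [8.3 4.1] -24.0 z90 0.0154 [234 234 234]
[104   0  82  65 450] [ 576.7 -130.2] [52.6  3.4] 14.7 z90 0.0155 [33 31 31]
[ 393  140   98   84 5427] [ 703.1 -263.1] [54.1 40.8] 3.0 z90 0.0134 [ 93 109  86]
[  31  168   59   66 2620] [ 483.9 -191. ] [39.9 27.2] 72.7 z90 0.0089 [ 10 182 251]
[ 236  216   78   53 3858] [ 595.1 -263.3] [48.3 34.3] -20.8 z90 0.0129 [135 152 130]
[149 257  23  29 235] [ 517.7 -254.7] [21.3  5.3] -86.7 z90 0.0093 [195 185 188]
[  25  288   61   51 1429] [ 436.  -256.7] [41.4 19.7] 13.6 z90 0.0090 [241 239 239]
[ 97 399  32  21 343] [ 428. -347.] [24.3 14.4] 30.7 z90 0.0088 [251 146  42]
```

View pics/w2.png

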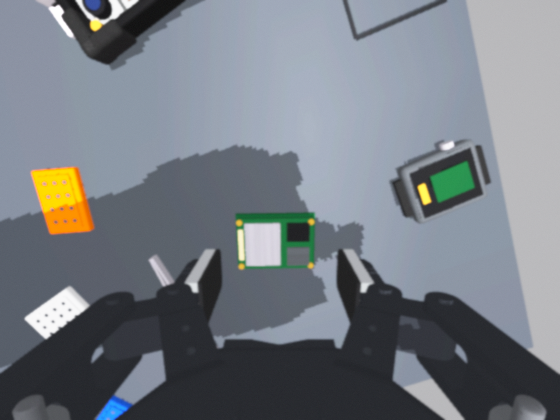

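The board (276,241) sits centred between the fingers and the tweezers tip is clear. Going down and gripping.

step_arm(
  force=30,
  series=[
    {"offset": [-0.002,-0.001,-0.02],"dr": [0,0,0],"claw": 0.7},
    {"offset": [-0.002,-0.001,-0.034],"dr": [0,0,0],"claw": 0.7},
    {"offset": [-0.002,-0.001,-0.034],"dr": [0,0,0],"claw": 0.7},
    {"offset": [-0.002,-0.001,-0.034],"dr": [0,0,0],"claw": 0.4},
    {"offset": [-0.002,-0.001,-0.034],"dr": [0,0,0],"claw": 0.4},
    {"offset": [-0.002,-0.001,-0.034],"dr": [0,0,0],"claw": 0.4},
    {"offset": [-0.002,-0.001,-0.034],"dr": [0,0,0],"claw": 0.4},
  ],
)

```text
time_s: 3.45
eef_pos: [0.5952, -0.2631, 0.0247]
ee_rot: [[0.368, 0.93, 0.0], [0.93, -0.368, -0.0], [-0.0, 0.0, -1.0]]
wrist_force: [0.9, -0.4, -0.8]
grip_width: 0.0492
grasp_force: 31.6
```

step_arm(
  series=[
    {"offset": [0,0,0.02],"dr": [0,0,0],"claw": 0.4},
    {"offset": [0,0,0.06],"dr": [0,0,0],"claw": 0.4},
    {"offset": [0.02,0.03,0.09],"dr": [0,0,0.1],"claw": 0.4},
    {"offset": [0.04,0.07,0.095],"dr": [0,0,0.23],"claw": 0.4},
    {"offset": [0.06,0.11,0.095],"dr": [0,0,0.36],"claw": 0.4},
    {"offset": [0.08,0.15,0.095],"dr": [0,0,0.48],"claw": 0.4},
    {"offset": [0.09,0.175,0.095],"dr": [0,0,0.562],"claw": 0.4},
    {"offset": [0.0935,0.183,0.095],"dr": [0,0,0.562],"claw": 0.4},
    {"offset": [0.0935,0.183,0.095],"dr": [0,0,0.562],"claw": 0.4},
    {"offset": [0.0935,0.183,0.095],"dr": [0,0,0.562],"claw": 0.4},
  ],
)

```text
time_s: 4.45
eef_pos: [0.6882, -0.0816, 0.1192]
ee_rot: [[-0.181, 0.983, -0.0], [0.983, 0.181, -0.001], [-0.001, -0.001, -1.0]]
wrist_force: [0.3, 0.0, -0.2]
grip_width: 0.0487
grasp_force: 31.6
```

```bash
python3 - <<'E'
from h import *
f=snap('w3');w=blobs(f,.0055,.06,150)
E
```

```text
[  471     0    89   227 11615] [845.7  20. ] [157.2  49.8] -71.1 z90 0.0346 [160  80  36]
[   17     5   199   252 35047] [558.2 -47.8] [173.6 136.5] -79.6 z90 0.0268 [140 143 149]
[  13  265   41   47 1218] [ 483.4 -190.9] [41.5 27. ] 73.0 z90 0.0091 [  9 188 254]
[ 432  266  111   55 2915] [ 855.9 -107.4] [53.9 14.6] 30.2 z90 0.0559 [198 187 172]
[  0 332  11  24 188] [ 454.9 -255.9] [27.1  8.7] 88.4 z90 0.0085 [248 248 248]
[ 387  367   68   53 1049] [ 840.4 -218. ] [48.1  3.2] -5.8 z90 0.0439 [96 96 92]
```

View pics/w3.png

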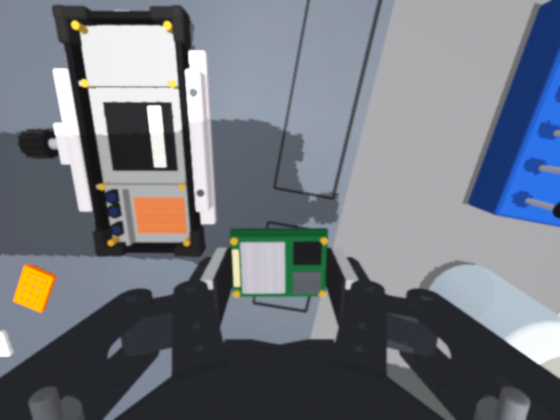

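Phone outline fully seen (17–216, 5–257) and its pose is confirmed. The board is held level at (280,262). Lowering.

step_arm(
  series=[
    {"offset": [0,0.001,-0.03],"dr": [0,0,0],"claw": 0.4},
    {"offset": [0,0.001,-0.06],"dr": [0,0,0],"claw": 0.4},
    {"offset": [0,0.001,-0.08],"dr": [0,0,0],"claw": 0.4},
    {"offset": [0,0.001,-0.09],"dr": [0,0,0],"claw": 0.4},
    {"offset": [0,0.001,-0.0945],"dr": [0,0,0],"claw": 0.4},
    {"offset": [0,0.001,-0.0945],"dr": [0,0,0],"claw": 0.4},
    {"offset": [0,0.001,-0.0945],"dr": [0,0,0],"claw": 0.4},
  ],
)

```text
time_s: 5.2
eef_pos: [0.6891, -0.0792, 0.0258]
ee_rot: [[-0.184, 0.983, 0.001], [0.983, 0.184, -0.0], [-0.001, 0.001, -1.0]]
wrist_force: [-0.0, 0.6, -0.3]
grip_width: 0.0491
grasp_force: 31.8
```

step_arm(
  series=[
    {"offset": [0,0,0],"dr": [0,0,0],"claw": 0.66},
    {"offset": [0,0,0],"dr": [0,0,0],"claw": 0.66},
    {"offset": [0,0,0],"dr": [0,0,0],"claw": 0.66},
    {"offset": [0,0,0.03],"dr": [0,0,0],"claw": 0.66},
    {"offset": [0,0,0.08],"dr": [0,0,0],"claw": 0.6},
    {"offset": [0,0,0.1],"dr": [0,0,0],"claw": 0.6},
    {"offset": [0,0,0.1],"dr": [0,0,0],"claw": 0.6},
  ],
)

```text
time_s: 5.9
eef_pos: [0.6902, -0.079, 0.1287]
ee_rot: [[-0.184, 0.983, 0.005], [0.983, 0.184, -0.001], [-0.002, 0.005, -1.0]]
wrist_force: [0.5, 0.1, -0.8]
grip_width: 0.0508
grasp_force: 0.0
```

step_arm(
  series=[
    {"offset": [-0.035,-0.025,0],"dr": [0,0,0],"claw": 0.58},
    {"offset": [-0.07,-0.05,0],"dr": [0,0,0],"claw": 0.58},
    {"offset": [-0.11,-0.08,0],"dr": [0,0,0.02],"claw": 0.58},
    {"offset": [-0.15,-0.107,0],"dr": [0,0,0.04],"claw": 0.58},
    {"offset": [-0.19,-0.136,-0.01],"dr": [0,0,0.04],"claw": 0.58},
    {"offset": [-0.23,-0.165,-0.03],"dr": [0,0,0.04],"claw": 0.58},
    {"offset": [-0.2525,-0.18,-0.05],"dr": [0,0,0.04],"claw": 0.58},
    {"offset": [-0.2525,-0.18,-0.065],"dr": [0,0,0.04],"claw": 0.58},
    {"offset": [-0.2525,-0.18,-0.065],"dr": [0,0,0.04],"claw": 0.58},
    {"offset": [-0.2525,-0.18,-0.065],"dr": [0,0,0.04],"claw": 0.58},
    {"offset": [-0.2525,-0.18,-0.065],"dr": [0,0,0.04],"claw": 0.58},
  ],
)

```text
time_s: 7.0
eef_pos: [0.4373, -0.2583, 0.0604]
ee_rot: [[-0.225, 0.974, 0.001], [0.974, 0.225, -0.0], [-0.0, 0.001, -1.0]]
wrist_force: [0.0, -0.1, 1.1]
grip_width: 0.0497
grasp_force: 0.0
```

```bash
python3 - <<'E'
from h import *
f=snap('w4');w=blobs(f,.0055,.016,150)
E
```

```text
[ 522    0   38   81 1507] [ 545.  -118.8] [39.9 14.9] -77.0 z90 0.0143 [182 179 181]
[ 208   46   83   87 3571] [ 401.3 -176.5] [40.3 26.1] -27.4 z90 0.0089 [ 14 219 253]
[ 345  108   75   82 3084] [ 483.3 -190.9] [40.  26.5] 72.9 z90 0.0088 [ 12 214 254]
[ 246  221   64   39 2417] [ 436.4 -259.9] [40.  26.2] 12.8 z90 0.0088 [240 238 238]
[385 245  24  51 457] [ 517.4 -262.1] [36.3  6.7] -86.2 z90 0.0091 [220 214 216]
```

View pics/w4.png

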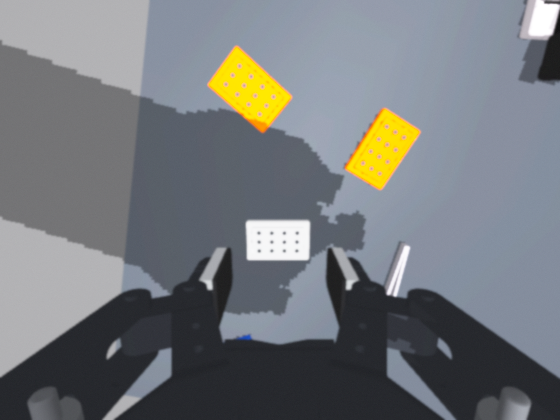

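Shield (278,240) is centred, square, and clear of the tweezers (395,268).

step_arm(
  series=[
    {"offset": [-0.001,-0.0015,-0.02],"dr": [0,0,0],"claw": 0.58},
    {"offset": [-0.001,-0.0015,-0.0365],"dr": [0,0,0],"claw": 0.58},
    {"offset": [-0.001,-0.0015,-0.0365],"dr": [0,0,0],"claw": 0.58},
    {"offset": [-0.001,-0.0015,-0.0365],"dr": [0,0,0],"claw": 0.3},
    {"offset": [-0.001,-0.0015,-0.0365],"dr": [0,0,0],"claw": 0.3},
    {"offset": [-0.001,-0.0015,-0.0365],"dr": [0,0,0],"claw": 0.3},
    {"offset": [-0.001,-0.0015,-0.0365],"dr": [0,0,0],"claw": 0.3},
  ],
)

```text
time_s: 7.75
eef_pos: [0.4356, -0.2603, 0.0238]
ee_rot: [[-0.224, 0.975, 0.001], [0.975, 0.224, -0.0], [-0.001, 0.001, -1.0]]
wrist_force: [0.8, 2.9, 6.1]
grip_width: 0.0388
grasp_force: 34.3
```

step_arm(
  series=[
    {"offset": [0,0,0.02],"dr": [0,0,0],"claw": 0.3},
    {"offset": [0,0,0.06],"dr": [0,0,0],"claw": 0.3},
    {"offset": [0.02,0.014,0.09],"dr": [0,0,0],"claw": 0.3},
    {"offset": [0.06,0.043,0.1],"dr": [0,0,0],"claw": 0.3},
    {"offset": [0.1,0.071,0.1],"dr": [0,0,-0.01],"claw": 0.3},
    {"offset": [0.14,0.1,0.1],"dr": [0,0,-0.02],"claw": 0.3},
    {"offset": [0.18,0.128,0.1],"dr": [0,0,-0.03],"claw": 0.3},
    {"offset": [0.22,0.157,0.1],"dr": [0,0,-0.04],"claw": 0.3},
    {"offset": [0.245,0.175,0.1],"dr": [0,0,-0.04],"claw": 0.3},
    {"offset": [0.254,0.181,0.1],"dr": [0,0,-0.04],"claw": 0.3},
    {"offset": [0.254,0.181,0.1],"dr": [0,0,-0.04],"claw": 0.3},
    {"offset": [0.254,0.181,0.1],"dr": [0,0,-0.04],"claw": 0.3},
  ],
)

```text
time_s: 8.95
eef_pos: [0.6882, -0.0805, 0.123]
ee_rot: [[-0.183, 0.983, -0.001], [0.983, 0.183, -0.001], [-0.0, -0.001, -1.0]]
wrist_force: [-0.6, -0.1, -0.2]
grip_width: 0.0386
grasp_force: 30.5
```

```bash
python3 - <<'E'
from h import *
f=snap('w5');w=blobs(f,.0055,.06,150)
f=snap('s5','side');blobs(f,.0055,.03,150)
E
```

```text
[  467     0    93   228 12292] [846.6  19.6] [159.   53.1] -69.9 z90 0.0347 [162  80  36]
[   22     9   195   247 33732] [558.2 -47.6] [173.6 136.5] -79.7 z90 0.0268 [139 142 148]
[ 250  190   60   42 2290] [688.4 -79. ] [49.8 34.5] 11.7 z90 0.0128 [125 141 121]
[  17  264   41   46 1175] [ 483.6 -191. ] [41.2 26.6] 73.2 z90 0.0090 [  9 185 254]
[ 428  265  110   59 3076] [ 854.4 -109.3] [56.9 17.1] 34.6 z90 0.0556 [194 183 168]
[380 365  67  55 663] [ 836.  -217.5] [42.5  4.2] -3.2 z90 0.0434 [92 91 88]
[ 426    0  134  116 1263] [1392.8  457.7] [728.3  13.4] 89.9 z90 0.0276 [197 211 218]
[ 209   37   64   55 2680] [598.8 598. ] [269.8 169.8] 83.2 z90 0.0195 [112 106 109]
[309  76  45  26 337] [800.  370.2] [141.3  72.8] -45.7 z90 0.0281 [55 52 52]
[258 109  25  16 250] [616.7 315.1] [56.1 46.3] -48.9 z90 0.0124 [162 162 165]
[294 110  29  25 278] [705.6 260.8] [84.8 50.8] -87.5 z90 0.0177 [213 205 199]
[391 165  48  31 357] [857.2 -22.7] [111.8  59.4] -48.1 z90 0.0275 [107  57  31]
[ 261  183   76   75 3283] [557.  -48.8] [174.6 136.3] -79.8 z90 0.0264 [116 116 124]
[423 210  32  24 245] [ 854.7 -144.5] [67.  31.5] -47.6 z90 0.0278 [174 162 152]
[339 212  27  20 305] [686.5 -80.3] [49.6 35.5] 10.9 z90 0.0131 [ 99 109  95]
[   0  219   86  122 4328] [ 71. -12.] [270.  128.9] 81.4 z90 0.0215 [107 103  63]
[437 253 121 103 957] [ 820.1 -345.8] [235.5 107. ] -63.4 z90 0.0278 [137 134 131]
[270 283  14  20 244] [ 481.7 -192. ] [39.4 24.6] 72.5 z90 0.0092 [ 27 157 250]
[383 282  31  25 507] [ 701.7 -264.2] [54.  41.7] 3.2 z90 0.0138 [76 84 72]
[222 290  23  15 257] [ 400.5 -176.7] [40.  26.8] -25.0 z90 0.0094 [ 24 142 240]
[303 312  28  64 201] [ 521.1 -305.3] [118.2  13.2] 89.9 z90 0.0102 [174 163 166]
[258 376  27  30 406] [ 422.6 -357.3] [39.5 26.5] 33.7 z90 0.0098 [236 121  59]
```

View pics/w5.png

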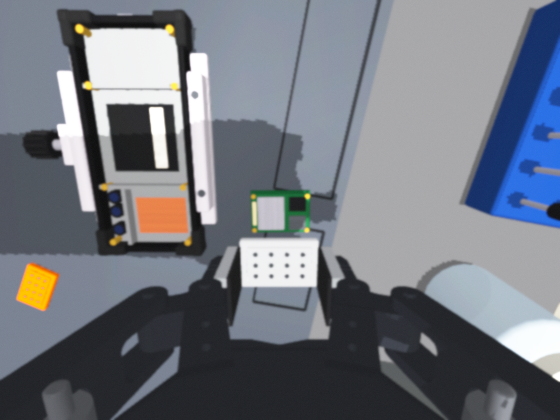

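Mainboard (280,211) lies squarely across from its bay. The shield is held level at (279,262). Placing it.

step_arm(
  series=[
    {"offset": [0,0.001,-0.03],"dr": [0,0,0],"claw": 0.3},
    {"offset": [0,0.001,-0.06],"dr": [0,0,0],"claw": 0.3},
    {"offset": [0,0.001,-0.08],"dr": [0,0,0],"claw": 0.3},
    {"offset": [0,0.001,-0.086],"dr": [0,0,0],"claw": 0.3},
    {"offset": [0,0.001,-0.089],"dr": [0,0,0],"claw": 0.3},
    {"offset": [0,0.001,-0.089],"dr": [0,0,0],"claw": 0.3},
    {"offset": [0,0.001,-0.089],"dr": [0,0,0],"claw": 0.3},
  ],
)

```text
time_s: 9.75
eef_pos: [0.6896, -0.0786, 0.0355]
ee_rot: [[-0.184, 0.983, 0.002], [0.983, 0.184, -0.0], [-0.001, 0.001, -1.0]]
wrist_force: [0.2, -0.6, -0.1]
grip_width: 0.0389
grasp_force: 30.5
```

step_arm(
  series=[
    {"offset": [-0.0005,-0.0005,-0.0012],"dr": [0,0,0],"claw": 0.3},
    {"offset": [-0.0005,-0.0005,-0.0012],"dr": [0,0,0],"claw": 0.3},
    {"offset": [-0.0005,-0.0005,-0.0012],"dr": [0,0,0],"claw": 0.55},
    {"offset": [-0.0005,-0.0005,-0.0012],"dr": [0,0,0],"claw": 0.55},
    {"offset": [-0.0005,-0.0005,-0.0012],"dr": [0,0,0],"claw": 0.55},
    {"offset": [0,0,0.03],"dr": [0,0,0],"claw": 0.6},
    {"offset": [0,0,0.07],"dr": [0,0,0],"claw": 0.65},
    {"offset": [0,0,0.09],"dr": [0,0,0],"claw": 0.65},
  ],
)

```text
time_s: 10.55
eef_pos: [0.69, -0.0783, 0.1274]
ee_rot: [[-0.184, 0.983, 0.003], [0.983, 0.184, -0.0], [-0.001, 0.003, -1.0]]
wrist_force: [0.2, -0.6, -0.2]
grip_width: 0.0556
grasp_force: 0.0
```

```bash
python3 - <<'E'
from h import *
f=snap('w6');w=cloud(f);z=w[...,2]
for lo,hi in [(.006,.03),(.016,.03)]:
    m=((z>lo)&(z<hi)&(abs(w[...,0]-.689)<.035)&(abs(w[...,1]+.08)<.04));p=w[m];print(len(p),*rect(p[:,:2]),np.percentile(p[:,2],[10,50,90]).round(4))
E
```

```text
2130 [688.3 -79.2] [48.8 34.4] 11.7 [0.0105 0.0174 0.0187]
1428 [688.3 -79. ] [39.5 25.7] 9.9 [0.0169 0.0179 0.0189]
```

View pics/w6.png

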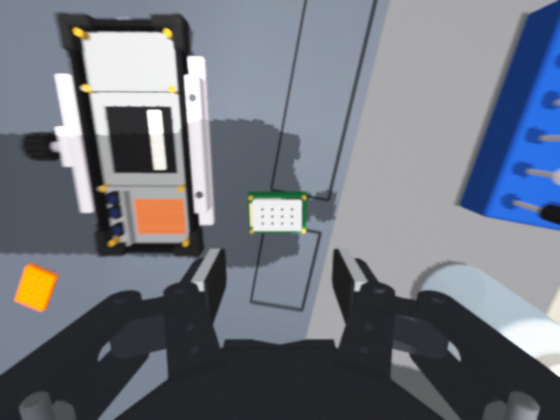

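Shield sits centred on the board at (278,215), with centres matching within 1 mm. Next, the battery.

step_arm(
  series=[
    {"offset": [-0.007,0.04,0],"dr": [0,0,0.05],"claw": 0.68},
    {"offset": [-0.014,0.08,0],"dr": [0,0,0.15],"claw": 0.68},
    {"offset": [-0.023,0.125,0],"dr": [0,0,0.25],"claw": 0.68},
    {"offset": [-0.031,0.17,0],"dr": [0,0,0.35],"claw": 0.68},
    {"offset": [-0.039,0.215,0],"dr": [0,0,0.45],"claw": 0.68},
    {"offset": [-0.047,0.26,0],"dr": [0,0,0.51],"claw": 0.68},
    {"offset": [-0.055,0.305,0],"dr": [0,0,0.51],"claw": 0.68},
    {"offset": [-0.064,0.35,-0.01],"dr": [0,0,0.51],"claw": 0.68},
    {"offset": [-0.069,0.38,-0.03],"dr": [0,0,0.51],"claw": 0.68},
    {"offset": [-0.0715,0.3945,-0.055],"dr": [0,0,0.51],"claw": 0.68},
    {"offset": [-0.0715,0.3945,-0.055],"dr": [0,0,0.51],"claw": 0.68},
    {"offset": [-0.0715,0.3945,-0.055],"dr": [0,0,0.51],"claw": 0.68},
  ],
)

```text
time_s: 11.8
eef_pos: [0.6175, 0.3157, 0.069]
ee_rot: [[-0.641, 0.768, -0.001], [0.768, 0.641, -0.001], [-0.0, -0.001, -1.0]]
wrist_force: [-0.0, -0.3, 1.0]
grip_width: 0.058
grasp_force: 0.0
```

```bash
python3 - <<'E'
from h import *
from workcell import bot
f=snap('w7');w=blobs(f,.0055,.03,150);s=bot.read_state();print(s['eef_pos'],s['joint_pos'])
E
```

```text
[   0    0   43   96 3205] [433.3 306. ] [46.  18.5] -72.8 z90 0.0134 [177 176 175]
[  421     0   139   110 10022] [631.7 487.5] [79.3 49.8] -6.5 z90 0.0201 [79 75 74]
[ 111   28  134  177 3888] [522.4 328.2] [124.7  13.4] 89.9 z90 0.0089 [56 53 52]
[ 246  193   73   83 5786] [618.3 316.8] [56.3 46.1] -49.7 z90 0.0131 [161 168 172]
[ 486  260   74   82 2616] [774.  392.3] [62.  17.5] -86.4 z90 0.0279 [54 53 51]
[301 303  47  37 585] [681.5 282.2] [38.8 10.7] 77.1 z90 0.0182 [251 249 246]
[0.61816415 0.31519651 0.06983153] [-0.12855576  0.81648217 -0.59071238  1.52879579  0.52029548  0.95690443
 -0.1836262 ]
```

View pics/w7.png

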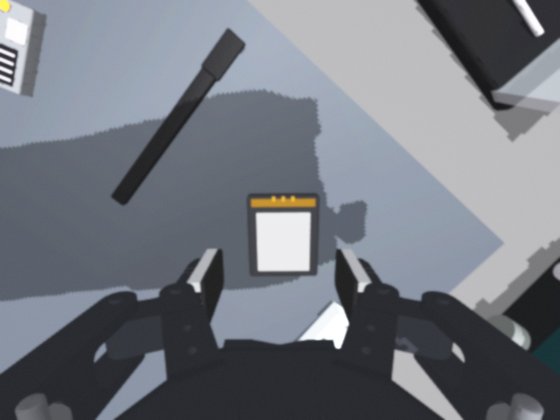

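Battery (283,234) is centred and square between the jaws; the tray corner (320,325) and spudger are clear.

step_arm(
  series=[
    {"offset": [0,0.001,-0.025],"dr": [0,0,0],"claw": 0.68},
    {"offset": [0,0.001,-0.0445],"dr": [0,0,0],"claw": 0.68},
    {"offset": [0,0.001,-0.0445],"dr": [0,0,0],"claw": 0.68},
    {"offset": [0,0.001,-0.0445],"dr": [0,0,0],"claw": 0.35},
    {"offset": [0,0.001,-0.0445],"dr": [0,0,0],"claw": 0.35},
    {"offset": [0,0.001,-0.0445],"dr": [0,0,0],"claw": 0.35},
    {"offset": [0,0.001,-0.0445],"dr": [0,0,0],"claw": 0.35},
  ],
)

```text
time_s: 12.55
eef_pos: [0.6178, 0.3171, 0.0254]
ee_rot: [[-0.64, 0.768, 0.001], [0.768, 0.64, 0.0], [-0.0, 0.001, -1.0]]
wrist_force: [0.7, -0.7, 0.4]
grip_width: 0.0449
grasp_force: 31.0
```

step_arm(
  series=[
    {"offset": [0,0,0.02],"dr": [0,0,0],"claw": 0.35},
    {"offset": [0,0,0.055],"dr": [0,0,0],"claw": 0.35},
    {"offset": [0.005,-0.025,0.08],"dr": [0,0,-0.05],"claw": 0.35},
    {"offset": [0.012,-0.065,0.08],"dr": [0,0,-0.15],"claw": 0.35},
    {"offset": [0.019,-0.11,0.08],"dr": [0,0,-0.25],"claw": 0.35},
    {"offset": [0.027,-0.155,0.08],"dr": [0,0,-0.35],"claw": 0.35},
    {"offset": [0.035,-0.2,0.08],"dr": [0,0,-0.45],"claw": 0.35},
    {"offset": [0.043,-0.245,0.08],"dr": [0,0,-0.51],"claw": 0.35},
    {"offset": [0.051,-0.29,0.08],"dr": [0,0,-0.51],"claw": 0.35},
    {"offset": [0.0575,-0.325,0.08],"dr": [0,0,-0.51],"claw": 0.35},
    {"offset": [0.0595,-0.3375,0.08],"dr": [0,0,-0.51],"claw": 0.35},
    {"offset": [0.0595,-0.3375,0.08],"dr": [0,0,-0.51],"claw": 0.35},
  ],
)

```text
time_s: 13.75
eef_pos: [0.6774, -0.0228, 0.106]
ee_rot: [[-0.181, 0.983, 0.001], [0.983, 0.181, -0.001], [-0.001, 0.001, -1.0]]
wrist_force: [-0.2, 0.9, -0.3]
grip_width: 0.0451
grasp_force: 31.0
```

step_arm(
  series=[
    {"offset": [0,0,-0.02],"dr": [0,0,0],"claw": 0.35},
    {"offset": [0,0,-0.045],"dr": [0,0,0],"claw": 0.35},
    {"offset": [0,0,-0.06],"dr": [0,0,0],"claw": 0.35},
    {"offset": [0,0,-0.06],"dr": [0,0,0],"claw": 0.35},
  ],
)

```text
time_s: 14.15
eef_pos: [0.6759, -0.019, 0.0433]
ee_rot: [[-0.186, 0.983, -0.003], [0.983, 0.186, 0.001], [0.001, -0.003, -1.0]]
wrist_force: [-0.2, 0.7, -0.2]
grip_width: 0.0451
grasp_force: 31.0
```

step_arm(
  series=[
    {"offset": [0.001,0,-0.01],"dr": [0,0,0],"claw": 0.35},
    {"offset": [0.001,0,-0.0175],"dr": [0,0,0],"claw": 0.35},
    {"offset": [0.001,0,-0.0185],"dr": [0,0,0],"claw": 0.35},
    {"offset": [0.001,0,-0.0185],"dr": [0,0,0],"claw": 0.35},
    {"offset": [0.001,0,-0.0185],"dr": [0,0,0],"claw": 0.35},
  ],
)

```text
time_s: 14.65
eef_pos: [0.6782, -0.0204, 0.0267]
ee_rot: [[-0.184, 0.983, 0.0], [0.983, 0.184, -0.0], [-0.0, 0.0, -1.0]]
wrist_force: [0.1, 0.6, 0.3]
grip_width: 0.045
grasp_force: 31.0
```

step_arm(
  series=[
    {"offset": [0,0,-0.001],"dr": [0,0,0],"claw": 0.35},
    {"offset": [0,0,-0.001],"dr": [0,0,0],"claw": 0.35},
    {"offset": [0,0,-0.001],"dr": [0,0,0],"claw": 0.6},
    {"offset": [0,0,-0.001],"dr": [0,0,0],"claw": 0.6},
    {"offset": [0,0,-0.001],"dr": [0,0,0],"claw": 0.6},
    {"offset": [0,0,0.03],"dr": [0,0,0],"claw": 0.62},
    {"offset": [0,0,0.07],"dr": [0,0,0],"claw": 0.65},
    {"offset": [0,0,0.09],"dr": [0,0,0],"claw": 0.65},
    {"offset": [0,0,0.09],"dr": [0,0,0],"claw": 0.65},
  ],
)

```text
time_s: 15.55
eef_pos: [0.6796, -0.0204, 0.1198]
ee_rot: [[-0.184, 0.983, 0.005], [0.983, 0.184, -0.0], [-0.001, 0.005, -1.0]]
wrist_force: [0.6, -0.3, 0.1]
grip_width: 0.0553
grasp_force: 0.0
```

```bash
python3 - <<'E'
from h import *
f=snap('w8');w=blobs(f,.0055,.03,300)
E
```

```text
[ 454   93   96  193 4639] [842.1  28.9] [149.6   5.4] 89.1 z90 0.0279 [110  52  24]
[   32   107   182   193 24198] [556.7 -40.2] [158.7 136.9] -79.6 z90 0.0266 [135 138 142]
[ 248  180   57   67 3708] [677.4 -20.7] [55.8 46.1] -79.6 z90 0.0132 [153 159 163]
[ 248  259   57   39 2014] [688.5 -79.2] [49.9 35.9] 11.0 z90 0.0186 [206 220 206]
[ 25 325  32  32 407] [ 474.6 -183.5] [42.6 17.1] 46.8 z90 0.0090 [ 10 183 254]
```

step_arm(
  series=[
    {"offset": [-0.02,0.025,0],"dr": [0,0,0.12],"claw": 0.66},
    {"offset": [-0.045,0.06,0],"dr": [0,0,0.26],"claw": 0.66},
    {"offset": [-0.07,0.093,0],"dr": [0,0,0.4],"claw": 0.66},
    {"offset": [-0.095,0.126,0],"dr": [0,0,0.54],"claw": 0.66},
    {"offset": [-0.12,0.16,0],"dr": [0,0,0.68],"claw": 0.66},
    {"offset": [-0.145,0.193,0],"dr": [0,0,0.82],"claw": 0.66},
    {"offset": [-0.17,0.226,0],"dr": [0,0,0.96],"claw": 0.66},
    {"offset": [-0.195,0.26,0],"dr": [0,0,1.1],"claw": 0.66},
    {"offset": [-0.22,0.293,0],"dr": [0,0,1.24],"claw": 0.66},
    {"offset": [-0.235,0.313,0],"dr": [0,0,1.38],"claw": 0.66},
    {"offset": [-0.2445,0.326,-0.02],"dr": [0,0,1.52],"claw": 0.66},
    {"offset": [-0.2445,0.326,-0.045],"dr": [0,0,1.66],"claw": 0.66},
  ],
)

```text
time_s: 16.8
eef_pos: [0.432, 0.3077, 0.0709]
ee_rot: [[-0.96, -0.279, 0.0], [-0.279, 0.96, 0.002], [-0.001, 0.001, -1.0]]
wrist_force: [1.6, -1.4, -0.0]
grip_width: 0.0563
grasp_force: 0.0
```

step_arm(
  series=[
    {"offset": [0,0,0],"dr": [0,0,0.02],"claw": 0.66},
    {"offset": [0,0,0],"dr": [0,0,0.02],"claw": 0.66},
    {"offset": [0,0,0],"dr": [0,0,0.02],"claw": 0.66},
  ],
)

```text
time_s: 17.1
eef_pos: [0.434, 0.3055, 0.072]
ee_rot: [[-0.958, -0.286, 0.001], [-0.286, 0.958, 0.0], [-0.001, 0.0, -1.0]]
wrist_force: [0.2, -0.0, -0.2]
grip_width: 0.0564
grasp_force: 0.0
```

```bash
python3 - <<'E'
from h import *
f=snap('w9');w=blobs(f,.0055,.03,150)
E
```

```text
[   0   42  174   58 2150] [370.9 169.2] [99.3 10.6] -87.4 z90 0.0125 [205 199 201]
[ 247  216   70   32 2144] [430.9 305.2] [46.  20.4] -73.5 z90 0.0132 [148 145 146]
[212 324  72  20 446] [520.9 304.5] [55.4 10.2] -89.8 z90 0.0085 [50 47 47]
[438 402  23  18 214] [540.9 477.1] [14.  12.7] 55.4 z90 0.0130 [43 40 40]
```

View pics/w9.png

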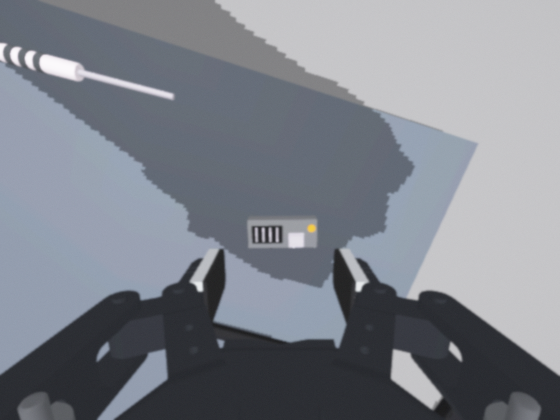

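Battery placement is confirmed. The speaker (282,232) is centred and square, with the spudger and driver clear.

step_arm(
  series=[
    {"offset": [-0.002,0,-0.025],"dr": [0,0,0],"claw": 0.66},
    {"offset": [-0.002,0,-0.0465],"dr": [0,0,0],"claw": 0.66},
    {"offset": [-0.002,0,-0.0465],"dr": [0,0,0],"claw": 0.66},
    {"offset": [-0.002,0,-0.0465],"dr": [0,0,0],"claw": 0.35},
    {"offset": [-0.002,0,-0.0465],"dr": [0,0,0],"claw": 0.35},
    {"offset": [-0.002,0,-0.0465],"dr": [0,0,0],"claw": 0.35},
    {"offset": [-0.002,0,-0.0465],"dr": [0,0,0],"claw": 0.35},
  ],
)

```text
time_s: 17.85
eef_pos: [0.4321, 0.3057, 0.0257]
ee_rot: [[-0.957, -0.29, 0.001], [-0.29, 0.957, 0.0], [-0.001, -0.0, -1.0]]
wrist_force: [-0.8, -1.9, 9.6]
grip_width: 0.0448
grasp_force: 32.0
```

step_arm(
  series=[
    {"offset": [0,0,0.025],"dr": [0,0,0],"claw": 0.35},
    {"offset": [0,0,0.065],"dr": [0,0,0],"claw": 0.35},
    {"offset": [0.02,-0.023,0.09],"dr": [0,0,-0.14],"claw": 0.35},
    {"offset": [0.045,-0.052,0.09],"dr": [0,0,-0.28],"claw": 0.35},
    {"offset": [0.07,-0.081,0.09],"dr": [0,0,-0.42],"claw": 0.35},
    {"offset": [0.095,-0.11,0.09],"dr": [0,0,-0.56],"claw": 0.35},
    {"offset": [0.12,-0.139,0.09],"dr": [0,0,-0.7],"claw": 0.35},
    {"offset": [0.145,-0.168,0.09],"dr": [0,0,-0.84],"claw": 0.35},
    {"offset": [0.17,-0.197,0.09],"dr": [0,0,-0.98],"claw": 0.35},
    {"offset": [0.195,-0.226,0.09],"dr": [0,0,-1.12],"claw": 0.35},
    {"offset": [0.22,-0.254,0.09],"dr": [0,0,-1.26],"claw": 0.35},
    {"offset": [0.235,-0.272,0.09],"dr": [0,0,-1.4],"claw": 0.35},
  ],
)

```text
time_s: 19.05
eef_pos: [0.668, 0.0307, 0.1151]
ee_rot: [[-0.441, 0.897, 0.001], [0.897, 0.441, -0.001], [-0.001, 0.0, -1.0]]
wrist_force: [-0.3, 0.8, -1.1]
grip_width: 0.0451
grasp_force: 31.0
```

step_arm(
  series=[
    {"offset": [0,0,0],"dr": [0,0,-0.14],"claw": 0.35},
    {"offset": [0,0,0],"dr": [0,0,-0.282],"claw": 0.35},
    {"offset": [0,0,0],"dr": [0,0,-0.282],"claw": 0.35},
    {"offset": [0,0,-0.03],"dr": [0,0,-0.282],"claw": 0.35},
    {"offset": [0,0,-0.06],"dr": [0,0,-0.282],"claw": 0.35},
    {"offset": [0,0,-0.07],"dr": [0,0,-0.282],"claw": 0.35},
    {"offset": [0,0,-0.07],"dr": [0,0,-0.282],"claw": 0.35},
  ],
)

```text
time_s: 19.75
eef_pos: [0.6658, 0.0337, 0.0438]
ee_rot: [[-0.185, 0.983, -0.002], [0.983, 0.185, 0.0], [0.001, -0.002, -1.0]]
wrist_force: [-1.0, -0.6, 0.1]
grip_width: 0.0448
grasp_force: 31.0
```

step_arm(
  series=[
    {"offset": [0.001,0,-0.01],"dr": [0,0,0],"claw": 0.35},
    {"offset": [0.001,0,-0.0165],"dr": [0,0,0],"claw": 0.35},
    {"offset": [0.001,0,-0.0185],"dr": [0,0,0],"claw": 0.35},
    {"offset": [0.001,0,-0.0185],"dr": [0,0,0],"claw": 0.35},
    {"offset": [0.001,0,-0.0185],"dr": [0,0,0],"claw": 0.35},
  ],
)

```text
time_s: 20.25
eef_pos: [0.6677, 0.0336, 0.0267]
ee_rot: [[-0.182, 0.983, 0.0], [0.983, 0.182, -0.0], [-0.0, 0.0, -1.0]]
wrist_force: [0.6, -0.4, 0.4]
grip_width: 0.0447
grasp_force: 31.0
```

step_arm(
  series=[
    {"offset": [0,0,-0.001],"dr": [0,0,0],"claw": 0.35},
    {"offset": [0,0,-0.001],"dr": [0,0,0],"claw": 0.35},
    {"offset": [0,0,-0.001],"dr": [0,0,0],"claw": 0.6},
    {"offset": [0,0,-0.001],"dr": [0,0,0],"claw": 0.6},
    {"offset": [0,0,-0.001],"dr": [0,0,0],"claw": 0.6},
    {"offset": [0,0,0.03],"dr": [0,0,0],"claw": 0.62},
    {"offset": [0,0,0.07],"dr": [0,0,0],"claw": 0.65},
    {"offset": [0,0.03,0.11],"dr": [0,0,0],"claw": 0.65},
    {"offset": [0,0.03,0.15],"dr": [0,0,0],"claw": 0.65},
    {"offset": [0,0.03,0.15],"dr": [0,0,0],"claw": 0.65},
    {"offset": [0,0.03,0.15],"dr": [0,0,0],"claw": 0.65},
  ],
)

```text
time_s: 21.35
eef_pos: [0.6678, 0.0633, 0.1769]
ee_rot: [[-0.182, 0.983, 0.001], [0.983, 0.182, -0.0], [-0.001, 0.001, -1.0]]
wrist_force: [0.3, -0.2, -0.0]
grip_width: 0.0554
grasp_force: 0.0
```

```bash
python3 - <<'E'
from h import *
f=snap('w10');w=blobs(f,.0055,.03,300)
f=snap('s10','side');p=cloud(f)
print('side');blobs(f,.0055,.03,90)
print('scene');blobs(snap('c10','scene'),.0055,.03,60)
E
```

```text
[329   0  68  41 781] [708.2 236.5] [50.5 32. ] 2.9 z90 0.0185 [251 250 248]
[ 463    0   97  102 7215] [862. 238.] [97.1 70.2] 0.2 z90 0.0181 [138 135 132]
[ 419  192  112  100 1721] [851.9  60.7] [136.6  60. ] 58.7 z90 0.0278 [115  55  27]
[  92  202  132   98 7765] [552.2 -15.4] [136.3 108.8] 10.3 z90 0.0268 [134 133 134]
[251 217  45  20 866] [667.1  32.7] [46.1 19.6] 10.5 z90 0.0134 [137 134 134]
[ 252  249   43   49 2025] [677.1 -20.4] [55.7 45.8] -79.5 z90 0.0133 [186 197 202]
[213 288  15  58 381] [627.7 -82.6] [67.7 11.6] -79.7 z90 0.0269 [212 208 211]
[ 252  306   44   30 1200] [688.1 -79. ] [49.4 35.3] 10.9 z90 0.0188 [206 222 205]
[  3 335  34  25 440] [ 396.8 -174.3] [29.8 28.8] -26.5 z90 0.0093 [ 10 187 254]
[390 356  31  28 480] [ 846.4 -110.3] [34.2  7.3] 46.1 z90 0.0278 [197 186 171]
side
[ 426    0  134  115 1253] [1392.4  458.9] [723.3  13.5] 89.9 z90 0.0275 [189 203 209]
[ 209   35   64   56 2687] [598.3 597.4] [267.3 169.5] 83.4 z90 0.0195 [108 102 104]
[346 104  45  26 762] [868.1 236.2] [111.8  73.2] -0.8 z90 0.0281 [ 95 111 119]
[294 113  16  22  98] [690.4 25
[... 2594 characters left out ...]
.3  32.9] [52.1 20.8] 11.9 z90 0.0146 [117 116 115]
[385 255  56  27 243] [525.2 327.1] [128.2  16.6] 88.8 z90 0.0103 [69 66 64]
[ 39 259 102  46 552] [ 917.8 -294.1] [235.4 112.6] -60.8 z90 0.0274 [114 115 111]
[137 289  33  24 221] [ 883.1 -115.2] [67.3 31.9] -37.0 z90 0.0276 [178 173 163]
[ 461  288   99   84 3894] [570.4 543.2] [172.2 142.9] -85.8 z90 0.0210 [104 102 102]
[331 299  46  38 687] [703.3 261.2] [84.7 65.8] -88.8 z90 0.0189 [212 209 202]
[170 328  83  41 468] [911.3  44.8] [164.3  66.7] -63.2 z90 0.0282 [126  80  56]
[457 340 103  67 901] [678.2 551.2] [184.5  19. ] 79.9 z90 0.0251 [70 69 68]
[ 278  348   60   71 1558] [872.5 239.2] [111.7  70.5] -0.1 z90 0.0212 [123 127 125]
```

View pics/w10.png

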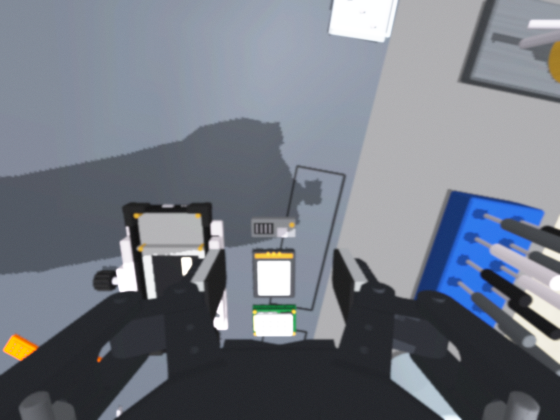

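The row is neat: speaker (272,227), battery (274,277), mainboard with shield (273,320). In the phone frame they sit at (-59,104), (-5,104) and (55,104) mm, and the bystanders show no movement.

```bash
python3 -c "
from workcell import bot
print(bot.close_job())"
```

```text
the job is handed in; nothing more can be done
None
```

The job is handed in: mainboard, battery and speaker each lie within about 2 mm of target across from their bays, the shield is centred on the mainboard, and no bystander measurably moved; the hand-in call returned no verdict.

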